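# Shelve the checked drive, then hold up the docked one level

### The arm

A 6-joint arm with a two-finger parallel gripper is mounted at the origin on the work surface. World frame = base frame: x ahead of the robot, y to its left, z up, the work surface at z = 0. Lengths are in m, angles in rad, forces in N, time in s.
With the tool pointing down it reaches from about 0.3 to 0.875 m from the base axis. Payload 6.4 kg.
Tool frame: the origin (TCP) lies between the finger pads; the fingertips stand 14 mm ahead of it and the grasp point (between the pads) lies 5 mm behind it (r.nose_length is the distance from the TCP to the fingertips, in m); z points along the fingers, y is the line along which they close (so a half turn about z gives the same grasp; the last joint's range is limited). The gripper opens to 88 mm and grips with 3 to 60 N. Pads are 18 mm wide; open, the fingers measure 123 mm over their backs; the gripper's body (75 mm by 187 mm) begins 45 mm behind the grasp point.
Start: joints at [-1.422, 0.181, 1.607, -0, 1.354, -0.206], TCP at [0.2, -0.539, 0.253] pointing down, gripper open.
Joint ranges: [-2.99, 2.99], [-0.89, 2.07], [0.3, 2.58], [-1.14, 4.28], [0, 2.63], [-3.12, 3.12]. Speed limits (rad/s): [2.57, 2.57, 3.01, 3.14, 3.14, 3.14].

### API

Orientations are given as a unit quaternion [x, y, z, w].
In Python, from bench import r gives the robot as it stands. The module is installed in compiled form; this text tells all that it offers.
- The arm moves only by the tool apply_moves, never from a script. Its argument "motion" is a list that holds one entry, the list of rows, each a list of 5 numbers: the shift along the tool's x, y, z in m, then the turn about the tool's z in rad, then the opening, from 0 (shut) to 1 (fully open). In form: [[[tx, ty, tz, roll, hand], ...]]. A call has 1 to 20 rows; each row shifts and turns the commanded pose from where the row before left it, along the tool's axes as they then stand; what a row does not reach is not made up. A row lasts 1/10 s, in which the tool goes at most 50 mm and 8.59 degrees, less where a joint would pass 70% of its speed; a pose out of reach is approached as far as the arm can. A call is refused whole if a number of a shift passes 0.05 or a number of a turn 0.15, either way. A call with a gripper value outside its range is refused whole. The fingers move at their own pace and stop on an object; "newtons" is the grip in N (left out, the last holds). Time passes only in rows, so rows that do not move let the fingers close. It gives the time, the measured TCP pose, the force and the opening at its end, in the units of the state.
- r.get_obs(): the state, without advancing time (a new reading comes with each control period).
- r.snapshot(name): name is "scene" or "top" or "wrist"; returns a dict with "image" (400x640x3 uint8, blue, green, red), "z_map" (400x640 float32, m along the optical axis (not along the pixel's ray), 0 where there is no reading), "intrinsics" (3x3 intrinsics, pixels), "R" (3x3) and "t" (3): a world point X has camera coordinates R X + t; the wrist camera has in their place "tool_from_camera" (4x4, takes a point from camera to tool coordinates, whose origin is the TCP and whose axes are the flange's). Camera axes: x right, y down, z forward; pixel columns grow to the right and rows downward; lengths in m; the calibration is good to about 2 mm. The wrist camera is an equidistant fisheye: a pixel r from the principal point sees the ray r / f radians off the axis. A picture is of the moment at which its call begins: read the wrist's pose just before it.
- r.finish_job(): hands the job in, once; it reports no verdict.
The state is a dict: "time_s": time; "qpos": joint angles; "dq": joint speeds; "joint_torque": joint torques, N m; "tcp_pos": TCP position; "ee_rot": TCP orientation; "wrist_force": force on the tool from outside, world axes, zero at the start; "moment": the same for the moment, N m; "grip_width": finger opening in m.
Only numpy, scipy, OpenCV 4.12 (cv2) and the standard library are available. Lean on these libraries where they do the work, as an engineer would, in place of code of your own. Each camera call takes 0.05 s, during which the arm holds its last target. There are 200 camera calls.

### The job

We are checking a batch of hard drives: first stand the checked drive from the middle of the mat on its long edge on the shelf, next in the row of two there, on the side with the free space (towards the screw jar), ends in line with theirs and about the same gap, and let go of it. Then draw the drive in the dock up and out, turn it from standing on end to lying about level lengthwise so that its connector end can be looked at, and hold it still over the pink mat with its middle at least 20 cm up, touching nothing but the gripper. Finish while still holding it so, and leave all the other things where they are.

Things in the scene. Friction and masses are not known exactly. Their poses are not given: they have to be found in the camera images.
- checked_drive: the checked drive, alone in the middle of the pink mat (y -0.53 to 0.49 m, x 0.08 to 0.88 m): 3.5-inch hard drive, a metal block 147 x 101.6 x 26 mm, 0.35 to 0.57 kg, steel cover and paper label on one face, green circuit board on the other, black connectors at one short end; it stands on a long side edge, so 101.6 mm tall. Origin: middle of that bottom edge; x along its 147 mm length (connectors at -x), y across its 26 mm thickness, z up
- docked_drive: the drive in the dock: 3.5-inch hard drive, a metal block 147 x 101.6 x 26 mm, 0.35 to 0.57 kg, steel cover and paper label on one face, green circuit board on the other, black connectors at one short end; it stands on its connector end in the dock's slot, not latched, its top 182 mm above the bench. Origin: middle of the connector end; z along its length, up while docked; x along its width, y across its 26 mm
- docked_drive_middle (a point): the centre of the docked drive, 73.5 mm along its z from its origin, same axes
- dock: single-bay drive dock, a fixed black plastic block 136 mm (x) by 86 mm (y), 68 mm high, with an upward-opening slot 104.6 by 29 mm in the middle, 33 mm deep (slot floor 35 mm above the bench). Origin: middle of its underside on the bench; x along the slot. It may be on the left or on the right of the work area, the shelf on the other side
- shelf: low fixed desk shelf, board 200 mm deep (x) by 320 mm wide (y), its top 90 mm above the bench, open above. Origin: on the bench under its middle; y along its width. The row stands towards its +y end, the free space is towards -y
- row_drive_a: the outer of the two drives on the shelf, nearest the shelf's +y end (leave it): 3.5-inch hard drive, a metal block 147 x 101.6 x 26 mm, 0.35 to 0.57 kg, steel cover and paper label on one face, green circuit board on the other, black connectors at one short end; it stands on a long side edge, so 101.6 mm tall. Origin: middle of that bottom edge; x along its 147 mm length (connectors at -x), y across its 26 mm thickness, z up
- row_drive_b: the inner of the two drives on the shelf (leave it), parallel to row_drive_a and 62 mm from it centre to centre in its -y direction (36 mm gap). The next place in the row is a like step further in -y. Same drive, same axes and origin as row_drive_a; its bottom stands on the shelf board 90 mm above the bench
- screw_jar: bystander: clear jar with white lid, 51 mm across, 58 mm tall, on the shelf near its -y end, clear of the next place; origin: middle of its underside
- ssd: bystander: flat dark 2.5-inch drive, 100 x 70 x 9 mm, lying on the mat beside the dock, on the dock's +y side; origin: middle of its underside
- screwdriver: bystander: screwdriver with orange handle, 190 mm long, lying crosswise on the mat beyond the checked drive; listed point: its origin, under its middle
- screw_tray: bystander: grey divided tray of screws, 110 x 90 x 28 mm, near the robot on its right; origin: middle of its underside
- case_fan: bystander: black square fan, 120 x 120 x 25 mm, lying near the robot on its left; origin: middle of its underside
Mind the look-alikes: they are no part of the job. What is shaped like the docked_drive but blue or red is not meant.

How it is judged:
By the outcome, as a careful person would: the job done as asked, in the order asked, and still so for the second after the job is handed in, while the arm keeps its last pose, push and grip.
It also fails if it takes over 64 s, if anything falls off the work surface, if the arm or the gripper's body presses on something with over 40 N, if the wrist force passes 120 N, or if a joint passes its speed limit or range.

## Working session

There is one attempt and no reset: what is moved stays moved. The work goes in short steps, Python scripts to look and compute and a tool call to move; the robot and the scene stay as the last step left them, time stands still between calls to the robot, and variables do not carry over. Pictures are saved under pics/ and viewed, on a budget of 10 in all, crops included, one or two more only if the job needs it, and the job is handed in when it is done.

Besides the shell and the picture viewer there is one more tool, called after "Emit:" by a JSON object that holds its "api" and its "payload", one argument or row to a line. apply_moves: Moves the arm, as the interface text tells. Its arguments: {"type":"object","properties":{"motion":{"type":"array","items":{"type":"array","items":{"type":"array","items":{"type":"number"}}}},"newtons":{"type":"number"}},"required":["motion"]}

```bash
mkdir -p pics; python3 - <<'E'
from bench import r
import cv2,numpy as np,pickle
o=r.get_obs();print(o)
for n in("scene","top"):
    s=r.snapshot(n);cv2.imwrite(f"pics/{n}0.png",s["image"]);pickle.dump(s,open(f"{n}0.pkl","wb"));print(n,s["intrinsics"],s["R"],s["t"])
E
```

```text
{'time_s': 0.0, 'qpos': array([-1.42228954e+00,  1.81511810e-01,  1.60799404e+00,  2.58549480e-05,
        1.35379009e+00, -2.06313066e-01]), 'dq': array([-0.00034682,  0.00012248, -0.00051683, -0.00270487, -0.00027571,
       -0.00071821]), 'joint_torque': array([-8.43936887e-04, -4.33862507e+01, -3.41851687e+01,  7.02593895e-02,
        3.86846135e-02, -1.13574379e-04]), 'tcp_pos': array([ 0.19970788, -0.53866851,  0.2518333 ]), 'ee_rot': array([ 9.84304228e-01,  1.76477934e-01,  3.72284432e-05, -8.50925362e-04]), 'wrist_force': array([ 0.64307079, -0.22378603, -0.07552094]), 'moment': array([-0.04302824, -0.01041891,  0.00229408]), 'grip_width': 0.0883186437032257}
scene [[390.58367753   0.         326.03276385]
 [  0.         390.58367753 200.49280307]
 [  0.           0.           1.        ]] [[-0.08080879  0.99670263  0.00733588]
 [ 0.72695115  0.06397054 -0.683703  ]
 [-0.68191786 -0.04991638 -0.7297235 ]] [ 0.05812533 -0.28912214  1.44894016]
top [[501.59022335   0.         322.58612735]
 [  0.         501.59022335 201.36146265]
 [  0.           0.           1.        ]] [[-0.01759261 -0.99982607  0.00619051]
 [-0.99789217  0.0171711  -0.06258099]
 [ 0.0624638  -0.00727843 -0.99802069]] [0.00595425 0.51544567 1.67784021]
```

View pics/top0.png

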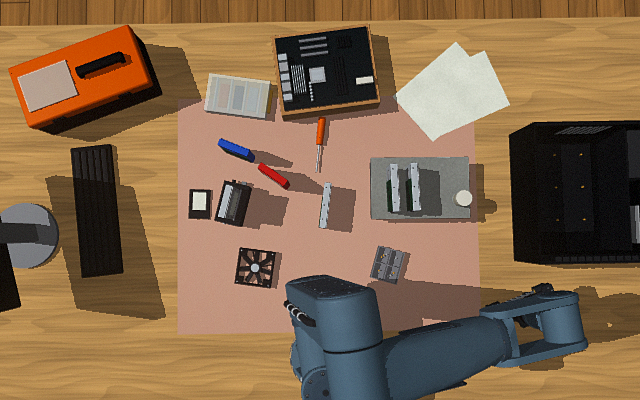

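View pics/scene0.png

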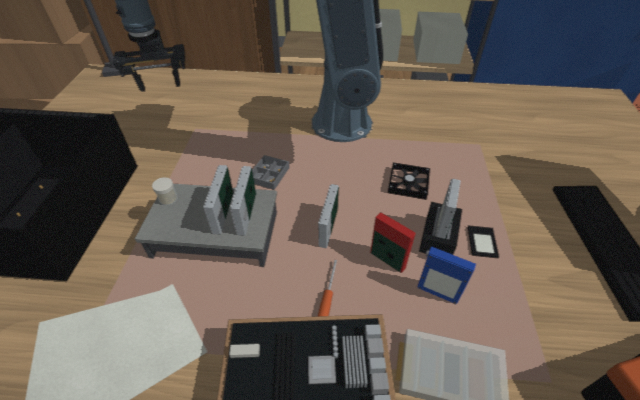

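The top view shows these candidates:
- The checked drive is the bare metal one at top (325,205), alone in mid-mat. In the scene view it is at (330,215).
- The docked drive is at top (235,200), standing in the black dock.
- The look-alikes are red at (273,175) and blue at (236,149), both not meant. The two row drives are at (394,187) and (413,187), to be left alone.
- The jar is at (464,198), so the free space is to the right of the row.

Next I'll measure the top faces from depth and check one crop.

```bash
cat >h.py <<'E'
import numpy as np,cv2
def cloud(s):
    K=s["intrinsics"];z=s["z_map"];v,u=np.indices(z.shape)
    c=np.stack([(u-K[0,2])/K[0,0]*z,(v-K[1,2])/K[1,1]*z,z],-1)
    w=(c-s["t"])@s["R"]; w[z==0]=np.nan
    return w
def rect(w,box,zr):
    u0,v0,u1,v1=box; p=w[v0:v1,u0:u1].reshape(-1,3); p=p[(p[:,2]>zr[0])&(p[:,2]<zr[1])]
    (c,sz,a)=cv2.minAreaRect(p[:,:2].astype(np.float32)*1000)
    return len(p),np.round(c,1),np.round(sz,1),round(a,2),np.round(np.median(p[:,2]),4),np.round(p.mean(0),4)
E
python3 - <<'E'
import pickle,cv2,numpy as np
from h import *
t=pickle.load(open("top0.pkl","rb"));s=pickle.load(open("scene0.pkl","rb"))
for n,W,B in(("top",cloud(t),dict(chk=((305,170,350,240),(.085,.12)),dock=((205,165,260,235),(.165,.2)),dockbody=((205,165,260,235),(.055,.08)),ra=((380,150,403,222),(.17,.21)),rb=((403,150,428,222),(.17,.21)),shelf=((365,150,475,226),(.08,.1)),jar=((450,180,480,215),(.13,.17)),blue=((215,130,260,170),(.08,.2)),red=((255,155,300,195),(.08,.2)))),
 ("scene",cloud(s),dict(chk=((310,175,350,255),(.088,.12)),dock=((430,165,470,250),(.165,.2)),ra=((230,160,262,240),(.175,.21)),rb=((198,160,230,240),(.175,.21))))):
    for k,(b,z) in B.items():
        print(n,k,*rect(W,b,z))
c=cv2.resize(t["image"][120:250,200:360],None,fx=4.5,fy=4.5,interpolation=cv2.INTER_CUBIC);cv2.imwrite("pics/crop.png",c)
E
```

```text
top chk 351 [499.4  -9.4] [ 25.8 146.5] 82.14 0.1003 [ 0.4973 -0.0093  0.1004]
top dock 285 [511.4 295.1] [ 26.4 100.3] 74.37 0.181 [0.5109 0.2937 0.1805]
top dockbody 661 [511.1 295.9] [ 87.8 136.8] 75.08 0.0676 [0.5076 0.2868 0.0675]
top ra 428 [ 543.1 -221.1] [144.   27.3] 1.81 0.1906 [ 0.5421 -0.2202  0.1899]
top rb 447 [ 545.3 -282.4] [144.6  28.1] 1.26 0.1902 [ 0.5437 -0.2818  0.1894]
top shelf 4565 [ 551.3 -318.3] [321.9 199.7] 89.04 0.0896 [ 0.5524 -0.3256  0.0896]
top jar 220 [ 510.8 -442. ] [48.9 49. ] 42.2 0.1472 [ 0.5113 -0.4414  0.1469]
top blue 345 [668.1 252.6] [157.6  38.7] 58.63 0.1446 [0.6779 0.271  0.1369]
top red 292 [596.5 154.4] [101.7  26. ] 54.42 0.1457 [0.5937 0.1529 0.141 ]
scene chk 425 [503.  -10.2] [ 26.1 150.3] 82.0 0.0998 [ 0.5086 -0.0104  0.0991]
scene dock 347 [513.8 293.9] [ 24.1 104.1] 75.36 0.1802 [0.5215 0.2914 0.179 ]
scene ra 553 [ 548.  -221.9] [148.2  26.6] 1.54 0.1899 [ 0.5552 -0.2198  0.1883]
scene rb 572 [ 549.6 -283.6] [149.1  26.8] 1.68 0.1897 [ 0.5566 -0.2813  0.188 ]
```

View pics/crop.png

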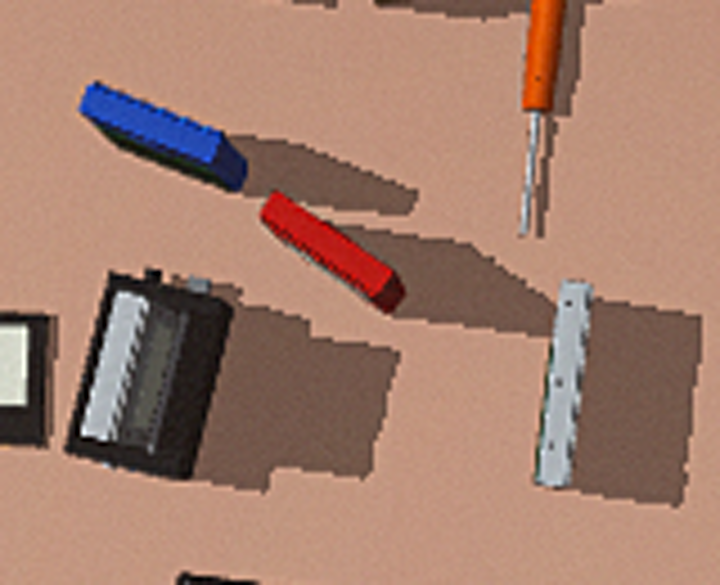

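The crop confirms it. The bare metal drive stands alone at crop (565,385), the docked one is in the black dock at (115,365), and red and blue are the look-alikes. The green board faces +y on both the checked drive and the row, so it needs only a small yaw change.

Plan: the checked drive is at (0.501,-0.010) with yaw -8°. The next place in the row is about (0.549,-0.345) with yaw 1.6°.

```bash
cat >>h.py <<'E'
from scipy.spatial.transform import Rotation as Ro
def go(o,xyz,yaw):
    "tool-axes shift (before roll) and roll to reach TCP xyz with tool x at world yaw (deg)"
    R=Ro.from_quat(o["ee_rot"]).as_matrix(); p=np.degrees(np.arctan2(R[1,0],R[0,0]))
    d=R.T@(np.array(xyz)-o["tcp_pos"])
    print("t",round(o["time_s"],2),"pos",o["tcp_pos"].round(4),"yaw",p.round(2),"q",o["qpos"].round(2),"F",o["wrist_force"].round(1),"w",round(o["grip_width"],4),"\n shift",d.round(4),"roll",np.radians((p-yaw+180)%360-180).round(4))
E
python3 -c "
from bench import r
from h import *
go(r.get_obs(),(.501,-.010,.25),-8)"
```

```text
t 0.1 pos [ 0.1997 -0.5387  0.2519] yaw 20.33 q [-1.42  0.18  1.61 -0.    1.35 -0.21] F [0.4 0.2 0.7] w 0.088 
 shift [ 0.4662 -0.3911  0.0026] roll 0.4945
```

Emit:
{"api": "apply_moves", "payload": {
  "motion": [
    [[0.0333,-0.0279,0,0,1],[0.0333,-0.0279,0,0,1],[0.0333,-0.0279,0,0,1],[0.0333,-0.0279,0,0,1],[0.0333,-0.0279,0,0,1],[0.0333,-0.0279,0,0,1],[0.0333,-0.0279,0,0,1],[0.0333,-0.0279,0,0,1],[0.0333,-0.0279,0,0,1],[0.0333,-0.0279,0,0,1],[0.0333,-0.0279,0,0,1],[0.0333,-0.0279,0,0,1],[0.0333,-0.0279,0,0,1],[0.0333,-0.0279,0,0,1],[0,0,0.01,0.1235,1],[0,0,0.01,0.1235,1],[0,0,0.01,0.1235,1],[0,0,0.01,0.1235,1],[0,0,0,0,1],[0,0,0,0,1]]
  ]
}}

```text
time_s: 2.1
tcp_pos: [0.501, -0.0109, 0.2126]
ee_rot: [0.998, -0.068, -0.0, -0.0]
wrist_force: [-0.4, -0.4, 0.5]
grip_width: 0.0883
```

```bash
python3 -c "
from bench import r
from h import *
go(r.get_obs(),(.501,-.010,.0766),-8)"
```

```text
t 2.1 pos [ 0.501  -0.0109  0.2126] yaw -7.79 q [-0.26  0.06  1.83  0.    1.26  1.45] F [-0.4 -0.4  0.5] w 0.0883 
 shift [-0.     -0.0009  0.136 ] roll 0.0037
```

Emit:
{"api": "apply_moves", "payload": {
  "motion": [
    [[0,-0.001,0.03,0.004,1],[0,0,0.03,0,1],[0,0,0.03,0,1],[0,0,0.03,0,1],[0,0,0.016,0,1],[0,0,0,0,0.6],[0,0,0,0,0],[0,0,0,0,0],[0,0,0,0,0],[0,0,0,0,0],[0,0,0,0,0],[0,0,0,0,0],[0,0,0,0,0],[0,0,-0.01,0,0],[0,0,-0.03,0,0],[0,0,-0.04,0,0],[0,0,-0.04,0,0],[0,0,-0.04,0,0],[0,0,0,0,0],[0,0,0,0,0]]
  ],
  "newtons": 40
}}

```text
time_s: 4.1
tcp_pos: [0.5012, -0.0099, 0.2368]
ee_rot: [0.997, -0.072, 0.0, 0.0]
wrist_force: [-0.9, -0.3, -6.6]
grip_width: 0.0256
```

```bash
python3 -c "
from bench import r
from h import *
o=r.get_obs();go(o,(.549,-.346,.2366),1.6)
s=r.snapshot('scene');cv2.imwrite('pics/s1.png',s['image'])
W=cloud(s)
print(rect(W,(270,90,400,260),(.12,.232)))"
```

```text
t 4.1 pos [ 0.5012 -0.0099  0.2368] yaw -8.2 q [-0.26  0.03  1.81  0.    1.31  1.46] F [-0.9 -0.3 -6.6] w 0.0256 
 shift [9.530e-02 3.259e-01 3.000e-04] roll -0.171
(929, array([312.3,  27.1]), array([654.8, 188.7]), 8.37, np.float64(0.1478), array([0.4729, 0.0603, 0.1643]))
```

View pics/s1.png

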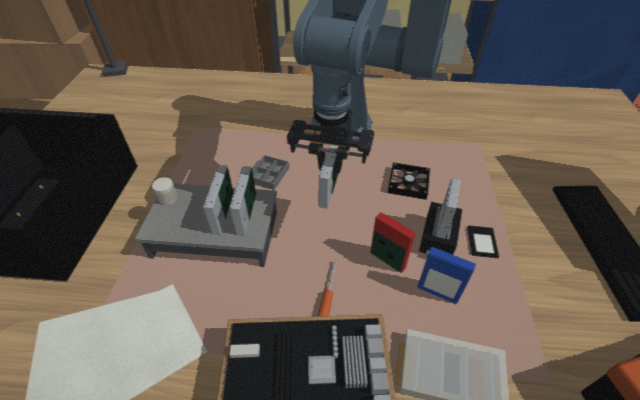

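The drive is held level, at (328,178) in the picture. Next I raise it over the row and carry it across.

Emit:
{"api": "apply_moves", "payload": {
  "motion": [
    [[0,0,-0.04,0,0],[0,0,-0.045,0,0],[0.01,0.02,0,0,0],[0.0106,0.034,0,0,0],[0.0106,0.034,0,0,0],[0.0106,0.034,0,0,0],[0.0106,0.034,0,0,0],[0.0106,0.034,0,0,0],[0.0106,0.034,0,0,0],[0.0106,0.034,0,0,0],[0.0106,0.034,0,0,0],[0.0106,0.034,0,0,0],[0,0,0,-0.06,0],[0,0,0,-0.06,0],[0,0,0,-0.051,0],[0,0,0,0,0],[0,0,0,0,0]]
  ]
}}

```text
time_s: 5.85
tcp_pos: [0.5586, -0.3471, 0.319]
ee_rot: [1.0, 0.013, -0.002, -0.002]
wrist_force: [0.3, -0.3, -4.9]
grip_width: 0.0256
```

```bash
python3 -c "
from bench import r
from h import *
o=r.get_obs();go(o,(.549,-.346,.1666),1.6)
s=r.snapshot('scene');cv2.imwrite('pics/s2.png',s['image'][60:260,100:340].repeat(3,0).repeat(3,1))
W=cloud(s)
for n,b in (('a',(230,160,262,240)),('b',(198,160,230,240))): print(n,rect(W,b,(.175,.21)))
t=r.snapshot('wrist');cv2.imwrite('pics/w2.png',t['image'])"
```

```text
t 5.85 pos [ 0.5586 -0.3471  0.319 ] yaw 1.51 q [-0.74  0.32  1.3   0.    1.52  0.81] F [ 0.3 -0.3 -4.9] w 0.0256 
 shift [-0.009  -0.0009  0.1524] roll -0.0015
a (553, array([ 548.9, -221.6]), array([147.9,  26.2]), 1.66, np.float64(0.1899), array([ 0.5549, -0.2199,  0.1884]))
b (570, array([ 549.8, -283.3]), array([148.9,  27.2]), 1.36, np.float64(0.1896), array([ 0.5569, -0.2813,  0.1881]))
```

View pics/s2.png

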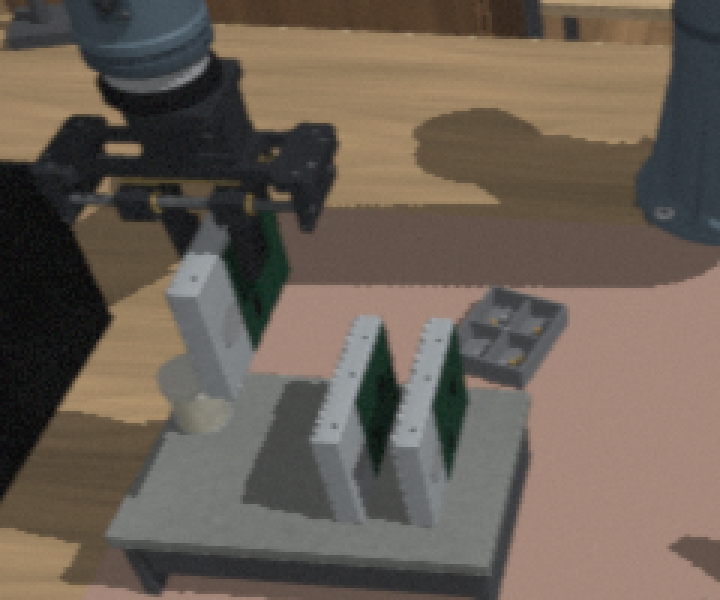

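Position and orientation look right: green boards face the same way, and the drive is at crop (225,310). I take out the 9 mm x overshoot and lower gently.

Emit:
{"api": "apply_moves", "payload": {
  "motion": [
    [[-0.009,-0.001,0,-0.002,0],[0,0,0.03,0,0],[0,0,0.03,0,0],[0,0,0.03,0,0],[0,0,0.02,0,0],[0,0,0.015,0,0],[0,0,0.01,0,0],[0,0,0.006,0,0],[0,0,0,0,0],[0,0,0.004,0,0],[0,0,0.003,0,0],[0,0,0,0,0],[0,0,0,0,0]]
  ]
}}

```text
time_s: 7.25
tcp_pos: [0.5502, -0.347, 0.174]
ee_rot: [1.0, 0.015, 0.0, 0.0]
wrist_force: [0.7, -0.6, -4.8]
grip_width: 0.0256
```

```bash
python3 -c "
from bench import r
from h import *
o=r.get_obs();go(o,(.549,-.346,.1666),1.6)
s=r.snapshot('scene')
W=cloud(s)
for n,b in (('a',(230,160,262,240)),('b',(198,160,230,240))): print(n,rect(W,b,(.175,.21)))"
```

```text
t 7.25 pos [ 0.5502 -0.347   0.174 ] yaw 1.71 q [-0.74  0.42  1.47 -0.    1.25  0.8 ] F [ 0.7 -0.6 -4.8] w 0.0256 
 shift [-0.0012 -0.001   0.0074] roll 0.0019
a (550, array([ 548.6, -222.1]), array([148.4,  27.1]), 0.85, np.float64(0.1898), array([ 0.5549, -0.2199,  0.1884]))
b (467, array([ 550.6, -299.4]), array([148.4,  58.4]), 1.23, np.float64(0.189), array([ 0.572 , -0.2841,  0.1874]))
```

Emit:
{"api": "apply_moves", "payload": {
  "motion": [
    [[-0.001,-0.001,0.004,0,0],[0,0,0.002,0,0],[0,0,0.0015,0,0],[0,0,0,0,0],[0,0,0,0,0]]
  ]
}}

```text
time_s: 7.8
tcp_pos: [0.5491, -0.346, 0.1668]
ee_rot: [1.0, 0.015, 0.0, 0.0]
wrist_force: [-3.2, 2.0, 2.5]
grip_width: 0.0257
```

Contact is made. I open just a little, because of the 36 mm gap, then lift out.

Emit:
{"api": "apply_moves", "payload": {
  "motion": [
    [[0,0,0,0,0.34],[0,0,0,0,0.37],[0,0,0,0,0.37],[0,0,0,0,0.37],[0,0,-0.01,0,0.37],[0,0,-0.02,0,0.37],[0,0,-0.03,0,0.37],[0,0,-0.04,0,0.37],[0,0,-0.04,0,1],[0,0,-0.03,0,1],[0,0,0,0,1],[0,0,0,0,1]]
  ]
}}

```text
time_s: 9.0
tcp_pos: [0.5494, -0.3461, 0.3376]
ee_rot: [1.0, 0.015, 0.001, 0.001]
wrist_force: [-0.2, 0.8, -1.4]
grip_width: 0.0625
```

```bash
python3 -c "
from bench import r
from h import *
# grasp point on docked drive: 35 below top, 20 from the robot-far edge (+x)
a=np.radians(-15);u=np.array([np.cos(a),np.sin(a)]);c=np.array([.5125,.2945]);g=c+.0308*u;print(g)
o=r.get_obs();go(o,(*g,.32),-15)
s=r.snapshot('scene');cv2.imwrite('pics/s3.png',s['image'][130:280,120:300].repeat(4,0).repeat(4,1))
W=cloud(s)
for n,b in (('a',(230,160,262,240)),('b',(201,160,230,240)),('c',(165,150,201,240))): print(n,rect(W,b,(.178,.21)))"
```

```text
[0.54225052 0.28652837]
t 9.0 pos [ 0.5494 -0.3461  0.3376] yaw 1.71 q [-0.74  0.29  1.3   0.    1.54  0.8 ] F [-0.2  0.8 -1.4] w 0.0625 
 shift [ 0.0117 -0.6326  0.0166] roll 0.2917
a (531, array([ 548.3, -221.5]), array([147.9,  26.7]), 1.6, np.float64(0.1898), array([ 0.5545, -0.2201,  0.1889]))
b (574, array([ 550.7, -303.4]), array([148.5,  69. ]), 3.39, np.float64(0.1898), array([ 0.5527, -0.2849,  0.1886]))
c (518, array([ 551.5, -345.3]), array([147.4,  27.1]), 1.92, np.float64(0.19), array([ 0.5618, -0.3435,  0.1889]))
```

View pics/s3.png

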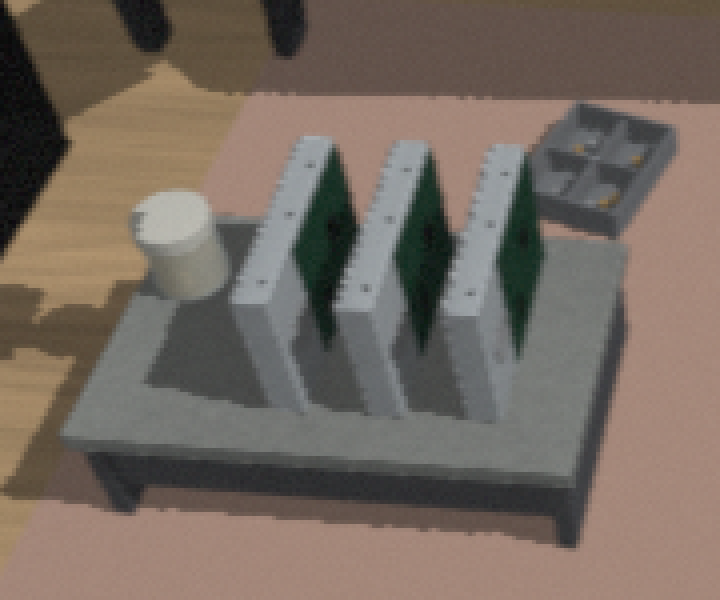

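The drive stands in line, parallel, with equal gaps (crop x of 285, 370 and 480). Its centre is (0.5515,-0.345), step 62 mm. Now to the docked drive: grasp 35 mm below its top, near its far edge, so the body clears the drive when it pivots.

Emit:
{"api": "apply_moves", "payload": {
  "motion": [
    [[0,-0.02,0,0,1],[0.0007,-0.0395,0,0,1],[0.0007,-0.0395,0,0,1],[0.0007,-0.0395,0,0,1],[0.0007,-0.0395,0,0,1],[0.0007,-0.0395,0,0,1],[0.0007,-0.0395,0,0,1],[0.0007,-0.0395,0,0,1],[0.0007,-0.0395,0,0,1],[0.0007,-0.0395,0,0,1],[0.0007,-0.0395,0,0,1],[0.0007,-0.0395,0,0,1],[0.0007,-0.0395,0,0,1],[0.0007,-0.0395,0,0,1],[0.0007,-0.0395,0,0,1],[0.0007,-0.0395,0,0,1],[0,-0.02,0,0.097,1],[0,0,0,0.097,1],[0,0,0,0.097,1],[0,0,0,0,1]]
  ]
}}

```text
time_s: 11.05
tcp_pos: [0.5399, 0.2867, 0.334]
ee_rot: [0.991, -0.13, -0.002, 0.001]
wrist_force: [-0.8, -0.0, -0.5]
grip_width: 0.0879
```

```bash
python3 -c "
from bench import r
from h import *
o=r.get_obs();go(o,(.5423,.2865,.142),-15)"
```

```text
t 11.05 pos [0.5399 0.2867 0.334 ] yaw -14.98 q [ 0.29  0.21  1.41 -0.    1.53  2.13] F [-0.8 -0.  -0.5] w 0.0879 
 shift [ 0.0029 -0.0008  0.192 ] roll 0.0003
```

Emit:
{"api": "apply_moves", "payload": {
  "motion": [
    [[0.003,-0.001,0.04,0,1],[0,0,0.04,0,1],[0,0,0.04,0,1],[0,0,0.04,0,1],[0,0,0.02,0,1],[0,0,0.012,0,1],[0,0,0,0,1],[0,0,0,0,0.6],[0,0,0,0,0],[0,0,0,0,0],[0,0,0,0,0],[0,0,0,0,0],[0,0,0,0,0],[0,0,0,0,0],[0,0,0,0,0],[0,0,-0.005,0,0],[0,0,-0.01,0,0],[0,0,-0.01,0,0],[0,0,0,0,0],[0,0,0,0,0]]
  ],
  "newtons": 40
}}

```text
time_s: 13.05
tcp_pos: [0.5442, 0.2869, 0.1698]
ee_rot: [0.991, -0.13, 0.0, -0.0]
wrist_force: [0.1, -0.3, -5.0]
grip_width: 0.0259
```

```bash
python3 -c "
from bench import r
from h import *
o=r.get_obs();go(o,(.5423,.2865,.171),-15)
s=r.snapshot('scene');cv2.imwrite('pics/s4.png',s['image'][90:270,350:530].repeat(3,0).repeat(3,1))"
```

```text
t 13.05 pos [0.5442 0.2869 0.1698] yaw -14.97 q [ 0.29  0.35  1.57 -0.    1.22  2.12] F [ 0.1 -0.3 -5. ] w 0.0259 
 shift [-0.0017  0.0008 -0.0012] roll 0.0006
```

View pics/s4.png

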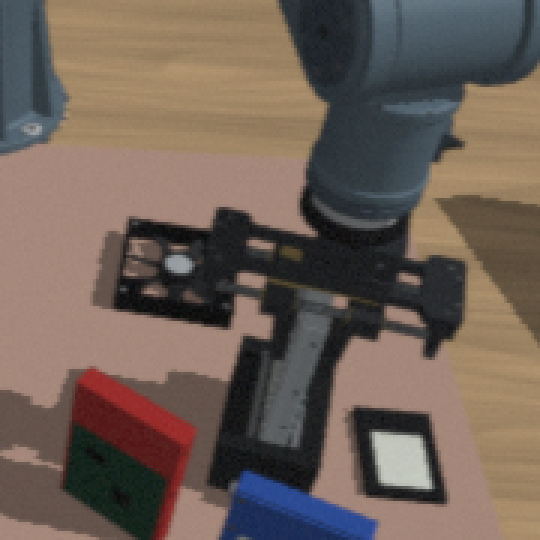

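The drive slid up cleanly and is held, with 5 N of weight on the wrist. It is still about 6 mm in the slot, so I use the slot's near rim to lever it round the pads.

Emit:
{"api": "apply_moves", "payload": {
  "motion": [
    [[0,0,-0.002,0,0],[0,0,0,0,0],[-0.01,0,-0.0063,0,0],[-0.01,0,-0.0062,0,0],[-0.011,0,-0.0043,0,0],[-0.011,0,-0.0043,0,0],[-0.012,0,-0.0023,0,0],[-0.012,0,-0.0023,0,0],[-0.012,0,0,0,0],[-0.012,0,0,0,0],[0,0,0,0,0]]
  ],
  "newtons": 30
}}

```text
time_s: 14.2
tcp_pos: [0.4559, 0.3108, 0.1985]
ee_rot: [0.992, -0.13, 0.001, -0.001]
wrist_force: [0.8, -2.1, -0.1]
grip_width: 0.0257
```

```bash
python3 -c "
from bench import r
from h import *
o=r.get_obs();go(o,(.5423,.2865,.171),-15)
print(o['moment'])
s=r.snapshot('scene');t=r.snapshot('top')
cv2.imwrite('pics/s5.png',np.hstack([cv2.resize(s['image'][90:270,370:510],(420,540)),cv2.resize(t['image'][120:270,190:290],(360,540))]))"
```

```text
t 14.2 pos [0.4559 0.3108 0.1985] yaw -14.89 q [0.38 0.18 1.72 0.   1.24 2.21] F [ 0.8 -2.1 -0.1] w 0.0257 
 shift [0.0897 0.0014 0.0276] roll 0.0019
[-0.47240627 -0.24024531 -0.01453591]
```

View pics/s5.png

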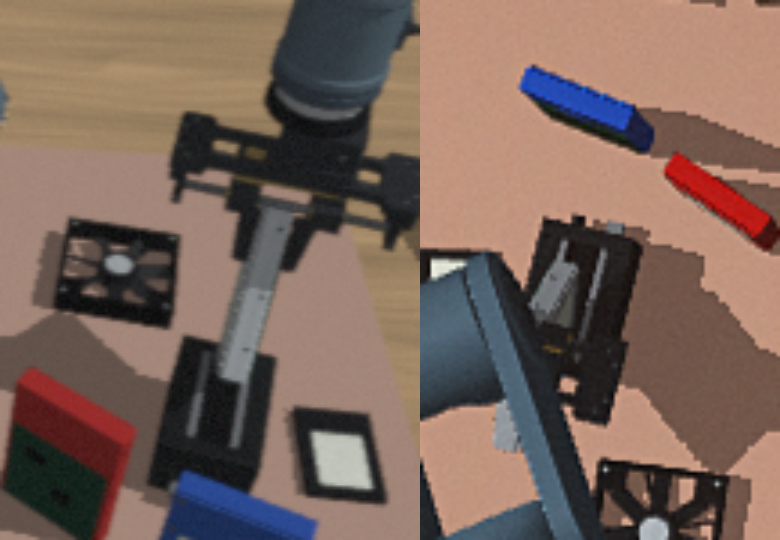

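It works: in the left half the drive leans at (255,300), pivoted in the pads with its connector end over the slot. I continue the arc and measure the tilt from depth.

Emit:
{"api": "apply_moves", "payload": {
  "motion": [
    [[-0.012,0,0.002,0,0],[-0.012,0,0.002,0,0],[-0.0115,0,0.004,0,0],[-0.0115,0,0.004,0,0],[-0.0105,0,0.006,0,0],[-0.0105,0,0.006,0,0],[0,0,0,0,0]]
  ]
}}

```text
time_s: 15.0
tcp_pos: [0.3895, 0.3283, 0.1724]
ee_rot: [0.992, -0.13, -0.001, -0.0]
wrist_force: [-0.3, -0.5, -0.2]
grip_width: 0.0257
```

```bash
cat >>h.py <<'E'
def tilt(o,s,half=.010):
    "profile of the held drive's upper outline in tool x-z plane: points within +-half of the tool plane"
    R=Ro.from_quat(o["ee_rot"]).as_matrix(); p=((cloud(s).reshape(-1,3)-o["tcp_pos"])@R)
    return p[(abs(p[:,1])<half)&(abs(p[:,0])<.2)&(p[:,2]>-.06)&(p[:,2]<.2)]
E
python3 -c "
from bench import r
from h import *
o=r.get_obs();go(o,(.40,.05,.25),-15)
s=r.snapshot('scene');p=tilt(o,s)*1000
for x in range(-60,201,10):
    q=p[(abs(p[:,0]-x)<5)]
    if len(q): print(x,len(q),np.percentile(q[:,2],[5,50,95]).round())
cv2.imwrite('pics/s6.png',s['image'][90:270,370:510].repeat(3,0).repeat(3,1))"
```

```text
t 15.0 pos [0.3895 0.3283 0.1724] yaw -14.91 q [0.47 0.13 1.84 0.   1.17 2.3 ] F [-0.3 -0.5 -0.2] w 0.0257 
 shift [ 0.0816  0.2662 -0.0779] roll 0.0015
-60 5 [171. 174. 174.]
-50 3 [172. 174. 175.]
-40 5 [173. 174. 175.]
-30 2 [174. 175. 176.]
-20 5 [171. 175. 176.]
-10 6 [-35.  69. 176.]
0 29 [-36. -33. -29.]
10 30 [-34. -30. -27.]
20 30 [-29. -26. -22.]
30 30 [-25. -21. -18.]
40 29 [-21. -18. -14.]
50 32 [-18. -13.  -9.]
60 29 [-13. -10.  -6.]
70 37 [ -9.  -5. 129.]
80 87 [ -5. 121. 140.]
90 84 [  0.  88. 140.]
100 79 [  4.  64. 139.]
110 85 [  8.  42. 140.]
120 72 [ 11.  23. 139.]
130 22 [137. 139. 142.]
140 21 [137. 139. 141.]
150 20 [136. 138. 140.]
180 7 [104. 105. 107.]
190 28 [103. 106. 121.]
200 59 [106. 118. 133.]
```

Now the top edge lies 22° below level, so the drive has turned 68°. The last stretch goes on the dock rim.

Emit:
{"api": "apply_moves", "payload": {
  "motion": [
    [[-0.0095,0,0.007,0,0],[-0.0095,0,0.008,0,0],[-0.008,0,0.009,0,0],[-0.008,0,0.009,0,0],[-0.002,0,0.003,0,0],[0,0,0,0,0]]
  ]
}}

```text
time_s: 15.65
tcp_pos: [0.3542, 0.3371, 0.1358]
ee_rot: [0.992, -0.13, -0.001, 0.001]
wrist_force: [0.7, 1.6, -4.1]
grip_width: 0.0259
```

```bash
cat >>h.py <<'E'
def edge(o,s):
    p=tilt(o,s);q=p[(p[:,0]>.0)&(p[:,0]<.09)&(p[:,2]<.02)]
    k=np.polyfit(q[:,0],q[:,2],1);print("n",len(q),"droop deg",np.degrees(np.arctan(k[0])).round(1),"z0 mm",(k[1]*1000).round(1),"xmax",np.percentile(p[p[:,2]<.03][:,0],99).round(3))
E
python3 -c "
from bench import r
from h import *
o=r.get_obs();go(o,(.40,.05,.25),-15)
edge(o,r.snapshot('scene'))"
```

```text
t 15.65 pos [0.3542 0.3371 0.1358] yaw -14.94 q [0.52 0.14 1.92 0.   1.09 2.35] F [ 0.7  1.6 -4.1] w 0.0259 
 shift [ 0.118   0.2657 -0.1141] roll 0.0011
n 175 droop deg 0.4 z0 mm -32.8 xmax 0.123
```

Level to within 0.4°. I tighten to 60 N and lift gently.

Emit:
{"api": "apply_moves", "payload": {
  "motion": [
    [[0,0,0,0,0],[0,0,0,0,0],[0,0,0,0,0],[0,0,-0.005,0,0],[0,0,-0.01,0,0],[0,0,-0.015,0,0],[0,0,-0.02,0,0],[0,0,-0.02,0,0],[0,0,-0.02,0,0],[0,0,-0.02,0,0],[0,0,-0.02,0,0],[0,0,-0.015,0,0],[0,0,-0.01,0,0],[0,0,-0.005,0,0],[0,0,0,0,0]]
  ],
  "newtons": 60
}}

```text
time_s: 17.2
tcp_pos: [0.3557, 0.3372, 0.2976]
ee_rot: [0.991, -0.13, 0.0, -0.0]
wrist_force: [0.7, -0.6, -5.1]
grip_width: 0.0255
```

```bash
python3 -c "
from bench import r
from h import *
o=r.get_obs();go(o,(.41,.06,.30),-15)
edge(o,r.snapshot('scene'))"
```

```text
t 17.2 pos [0.3557 0.3372 0.2976] yaw -14.97 q [ 0.52 -0.05  1.76  0.    1.43  2.35] F [ 0.7 -0.6 -5.1] w 0.0255 
 shift [ 0.124   0.2538 -0.0025] roll 0.0006
n 189 droop deg 0.5 z0 mm -32.9 xmax 0.124
```

It holds level with no droop. Now I move smoothly over mid-mat and hold still.

Emit:
{"api": "apply_moves", "payload": {
  "motion": [
    [[0.005,0.01,0,0,0],[0.01,0.02,0,0,0],[0.012,0.025,0,0,0],[0.012,0.025,0,0,0],[0.012,0.025,0,0,0],[0.012,0.025,0,0,0],[0.012,0.025,0,0,0],[0.012,0.025,0,0,0],[0.012,0.025,0,0,0],[0.01,0.02,0,0,0],[0.01,0.02,0,0,0],[0.005,0.008,0,0,0],[0,0,0,0,0],[0,0,0,0,0],[0,0,0,0,0],[0,0,0,0,0],[0,0,0,0,0]]
  ]
}}

```text
time_s: 18.95
tcp_pos: [0.4099, 0.0613, 0.2969]
ee_rot: [0.992, -0.13, -0.0, -0.0]
wrist_force: [-0.4, -0.1, -4.0]
grip_width: 0.0253
```

```bash
python3 -c "
from bench import r
from h import *
o=r.get_obs();go(o,(.41,.06,.30),-15);print(o['dq'].round(3))
s=r.snapshot('scene');edge(o,s);W=cloud(s)
for n,b in (('a',(230,160,262,240)),('c',(165,150,201,240))): print(n,rect(W,b,(.178,.21)))
cv2.imwrite('pics/s7.png',s['image'])"
```

```text
t 18.95 pos [0.4099 0.0613 0.2969] yaw -14.9 q [-0.14 -0.24  1.93  0.    1.45  1.69] F [-0.4 -0.1 -4. ] w 0.0253 
 shift [ 0.0005  0.0012 -0.0031] roll 0.0017
[-0.002  0.001 -0.001  0.001 -0.004 -0.001]
n 195 droop deg -0.0 z0 mm -32.7 xmax 0.124
a (524, array([ 548.1, -221.7]), array([148.4,  26.4]), 1.95, np.float64(0.1899), array([ 0.5541, -0.2203,  0.189 ]))
c (516, array([ 552. , -345.2]), array([148.1,  27. ]), 1.99, np.float64(0.1899), array([ 0.562 , -0.3435,  0.1888]))
```

View pics/s7.png

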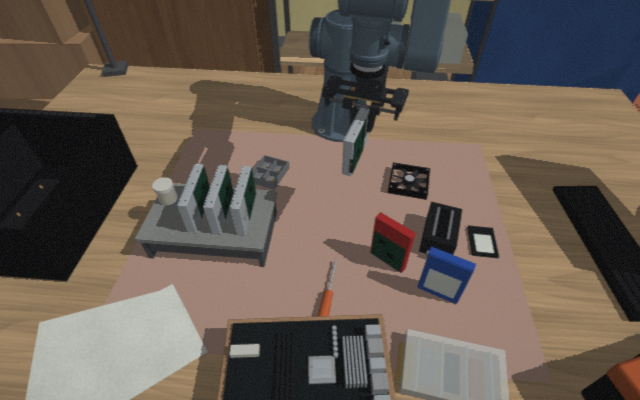

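The picture shows the docked drive held level at (356,145), with its connector end free towards the camera. The row of three is at (195–245,200), the dock is empty, and the other things are unmoved.

```bash
python3 -c "
from bench import r
print(r.finish_job())"
```

```text
the job is handed in; nothing more can be done
None
```

Both parts are done and the job is handed in, at about 19 s of the 64 s allowed. No check failed; `finish_job` gives no verdict.

- **Checked drive:** it stands on its long edge on the shelf, next in the row on the jar side, and is released. Measured afterwards, it is about 62 mm from its neighbour, with its ends in line within about 1 mm. It is parallel to the row within the roughly 0.5° the measurement allows, and the row drives did not move.
- **Docked drive:** I drew it up and turned it about 90° in the finger pads by levering it on the dock's slot rim, without ever letting go. It is now held at 60 N over the middle of the mat. My last check put it at 0° from level, its middle about 28 cm up, the arm at rest and only the drive's weight on the wrist.
- **Other things:** in the final picture they look to be where they were. I judged this by eye, except for the row drives, which I measured.

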